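# Trip test of the wardrobe's safety switch

## Robot

A 6-joint arm with a two-finger parallel gripper is mounted at the origin on the work surface. World frame = base frame: x ahead of the robot, y to its left, z up, the work surface at z = 0. Lengths are in mm, angles in rad, forces in N, time in s.
With the tool pointing down it reaches from about 300 to 750 mm from the base axis. Payload 8.5 kg.
Tool frame: the origin (TCP) lies midway between the tips of the shut fingers; the grasp point (between the pads) lies pinch_z behind it (pinch_z is the distance from the TCP to the grasp point, in mm); z points along the fingers, y is the line along which they close (so a half turn about z gives the same grasp; the last joint's range is limited). The gripper opens to 88 mm and grips with 3 to 60 N. Pads are 18 mm wide; open, the fingers measure 123 mm over their backs; the gripper's body (75 mm by 187 mm) begins 45 mm behind the grasp point.
Start: joints at [0.987, 0.381, 1.297, -0, 1.464, -0.215], TCP at [198.263, 513.003, 238.748] pointing down, gripper open.
Joint ranges: [-3.11, 3.11], [-0.89, 2.33], [0.22, 2.48], [-1.42, 4.56], [0.17, 2.85], [-2.88, 2.88]. Speed limits (rad/s): [2.39, 2.39, 3.14, 3.14, 3.14, 3.14].

## Interface

Orientations are given as a 3x3 rotation matrix whose columns are the frame's x, y, z axes.
In Python, from bench import * gives the robot as it stands. The module is installed in compiled form; this text tells all that it offers.
- The arm moves only by the tool apply_moves, never from a script. Its argument "targets" is a list of rows, each a list of 3 entries, a list of its own where there are three numbers: the shift along the tool's x, y, z in units of 0.12 m (1.0 is 0.12 m), then the turn, a rotation vector about the tool's x, y, z in units of pi/4 rad (1.0 is pi/4 rad), then the finger opening in mm, from 0 to 88.1. In form: [[[tx, ty, tz], [ax, ay, az], gripper], ...]. A call has 1 to 12 rows; each row shifts and turns the commanded pose from where the row before left it, along the tool's axes as they then stand; what a row does not reach is not made up. A row lasts 1/10 s, in which the tool goes at most 50 mm and 8.59 degrees, less where a joint would pass 70% of its speed; a pose out of reach is approached as far as the arm can. A call with a number of a shift or a turn outside -1 to 1 is refused whole. A call with a gripper value outside its range is refused whole. The fingers move at their own pace and stop on an object; "newtons" is the grip in N (left out, the last holds). Time passes only in rows, so rows that do not move let the fingers close. It gives the time, the measured TCP pose, the force, the opening and the grip force at its end, in the units of the state.
- get_state(): the state, without advancing time (a new reading comes with each control period).
- get_image(name): name is "scene" or "top" or "wrist"; returns the picture (420x560x3 uint8, red, green, blue); there is no depth.
- calibration(name): a dict with "mtx" (3x3 intrinsics, pixels), "R" (3x3) and "t" (3): a world point X has camera coordinates R X + t; the wrist camera has in their place "tool_from_camera" (4x4, takes a point from camera to tool coordinates, whose origin is the TCP and whose axes are the flange's). Camera axes: x right, y down, z forward; pixel columns grow to the right and rows downward; lengths in mm; the calibration is good to about 2 mm. A picture is of the moment at which its call begins: read the wrist's pose just before it. calibration takes no time and is no camera call.
- job_done(): hands the job in; it is judged then, once.
The state is a dict: "t": time; "joint_pos": joint angles; "dq": joint speeds; "tau": joint torques, N m; "position": TCP position; "ee_rot": TCP orientation; "wrist_force": force on the tool from outside, world axes, zero at the start; "wrist_torque": the same for the moment, N m; "opening": opening from 0.0 (shut) to 1.0 (fully open); "grasp_force": force on a finger pad.
Only numpy, scipy, OpenCV 4.12 (cv2) and the standard library are available. Lean on these libraries where they do the work, as an engineer would, in place of code of your own. Each camera call takes 0.05 s, during which the arm holds its last target. There are 200 camera calls.

## Task

Give the portable safety switch on the wardrobe shelf its routine test: press the round test button on its sloping face until the upright T-handled lever drops by itself, without touching the lever, then lift the lever back up until it snaps fully home and stays there. The switch only stands on its feet, so do not shove it along the shelf or tip it, and leave the organiser's things where they lie.

Things in the scene. Friction and masses are not known exactly. Their poses are not given: they have to be found in the camera images.
- rcd_block: Safety switch: light box tilted 25 deg on a steel base 180 x 190 mm. Loose, on four rubber feet, about 2 to 3 kg; a level push of some 10 N up at the lever slides or tips it. Origin: centre of its underside on the shelf. Own x runs level from the low front to the high back, y left, z up; at yaw 0 the front faces the robot. Points below are given in this frame (m) at rest.
- panel_centre (a point): Centre of the switch's sloping face, 140 mm along the slope and 190 mm wide (y), at (-0.013, 0, 0.101) in the block's frame. The face looks front and up: outward normal (-0.423, 0, 0.906), up the slope (0.906, 0, 0.423). A flat blank cover 4 mm thick sits on its upper right part.
- button_top (a point): Centre of the top of the test button, a black round cap 32 mm across that stands 22 mm proud of the sloping face, in its lower right part: at (-0.054, -0.050, 0.106) in the block's frame. It is pressed along the inward normal of the face.
- test_button (a joint): Travel of the test button in m: 0 out, 0.010 fully in; it springs back. About 1.2 N starts it; from about 1 mm in, it works against the lever's latch (up to about 6 to 8 N); at about 4 to 6 mm in the lever trips and drops within a second. Then it offers 2 to 3 N until its stop.
- lever_bar (a point): Centre of the lever's T bar, a round black bar 16 mm thick and 60 mm long (along the block's y), 75 mm from the hinge at the end of a stem 18 mm wide (y) and 12 mm thick. Latched, it is at (0.013, 0.040, 0.161) in the block's frame, dropped at (-0.075, 0.040, 0.120).
- lever_hinge (a point): The lever's hinge axis, parallel to the block's y, 14 mm below the sloping face: at (-0.007, 0.040, 0.089) in the block's frame. The lever is in the left half of the face; its slot has low ribs 4 mm high.
- rcd_lever (a joint): Angle of the lever in rad: 0 latched up (it leans 15 deg beyond upright, to the back), 1.396 dropped (it leans 65 deg from upright, to the front, 40 deg to the front of the face's normal). Lifting the bar takes about 2 N, then from about 0.3 rad a spring detent resists with 4 to 7 N, until about 0.14 rad; past that it snaps home to 0 and stays. Let go before, it drops again.
- organiser: Clear acrylic two-tray organiser, fixed, 160 mm (x) by 270 mm (y), 125 mm high, to the right of the switch; origin under its centre. Its upper tray's floor is 95 mm up.
- hairbrush: Black plastic hairbrush, 185 mm long along its y, lying on the upper tray, bristles up. Origin: centre of its underside. Leave it.
- nail_clipper: Steel nail clipper, 80 mm long along its y, on the upper tray. Origin: centre of its underside. Leave it.
- tie_case: Pink round hair tie case, 64 mm across and 28 mm high, on the upper tray. Origin: centre of its underside. Leave it.

How it is judged:
By the outcome, as a careful person would: the job done as asked, in the order asked, and still so for the second after the job is handed in, with the robot touching nothing.
It also fails if it takes over 48 s, if anything falls off the work surface, if the arm or the gripper's body presses on something with over 40 N, if the wrist force passes 120 N, or if a joint passes its speed limit or range.

## Working session

There is one attempt and no reset: what is moved stays moved. The work goes in short steps, Python scripts to look and compute and a tool call to move; the robot and the scene stay as the last step left them, time stands still between calls to the robot, and variables do not carry over. Pictures are saved under pics/ and viewed, at most 10 in all, crops included, and the job is handed in when it is done.

Besides the shell and the picture viewer there is one more tool, called after "Request:" as a command line: name --argument value ..., lists and objects as JSON in quotes. apply_moves: Moves the arm, as the interface text tells. Its arguments: {"type":"object","properties":{"targets":{"type":"array"},"newtons":{"type":"number"}},"required":["targets"]}

```bash
mkdir -p pics
python3 - <<'E'
from bench import *
import cv2,numpy as np
for n in("scene","top"):
    im=get_image(n); cv2.imwrite(f"pics/{n}0.png",im[:,:,::-1])
    c=calibration(n); print(n,np.round(c["mtx"],1).tolist(),np.round(-c["R"].T@c["t"]),np.round(c["R"],2).tolist())
c=calibration("wrist");print(np.round(c["tool_from_camera"],2))
s=get_state();print(s)
E
```

```text
scene [[409.8, 0.0, 280.4], [0.0, 409.8, 215.6], [0.0, 0.0, 1.0]] [1277.   98.  605.] [[-0.29, 0.96, -0.0], [0.55, 0.17, -0.82], [-0.78, -0.24, -0.57]]
top [[456.5, 0.0, 281.9], [0.0, 456.5, 211.2], [0.0, 0.0, 1.0]] [ 526. -119.  963.] [[-0.03, -1.0, -0.02], [-1.0, 0.03, -0.08], [0.08, 0.02, -1.0]]
[[  -0.     -0.95   -0.31   80.82]
 [   1.      0.     -0.     -0.73]
 [   0.     -0.31    0.95 -146.9 ]
 [   0.      0.      0.      1.  ]]
{'t': 0.1, 'joint_pos': array([ 9.86704737e-01,  3.81107275e-01,  1.29814113e+00,  2.01433111e-05,
        1.46361735e+00, -2.15301105e-01]), 'dq': array([ 7.42729598e-05, -6.25466546e-04, -1.76412361e-03, -1.38908651e-03,
       -3.33712369e-04, -4.92259115e-05]), 'tau': array([ 4.11442219e-03, -4.38649535e+01, -2.24911827e+01,  7.15087191e-02,
        3.41797562e-02, -8.55977305e-05]), 'position': array([198.12509004, 512.80770743, 238.22576922]), 'ee_rot': array([[-9.32763156e-01,  3.60489081e-01, -7.18745674e-04],
       [ 3.60489679e-01,  9.32762610e-01, -1.05098946e-03],
       [ 2.91548867e-04, -1.23942464e-03, -9.99999189e-01]]), 'wrist_force': array([ 0.1871312 ,  0.46772078, -0.13089402]), 'wrist_torque': array([ 0.0106818 , -0.02045835,  0.00807621]), 'grasp_force': 0.0, 'opening': 1.0009731782754163}
```

View pics/scene0.png

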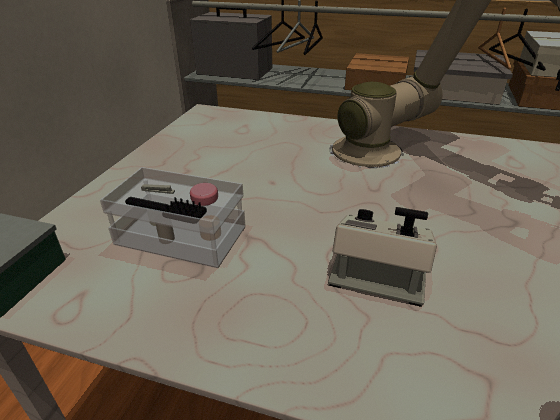

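View pics/top0.png

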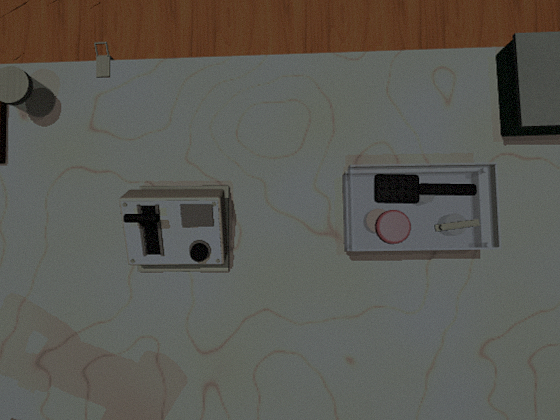

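The top view shows the switch's button at about (200,250), its T bar at about (140,217) and its cover at (197,215). The front faces the robot with a small yaw, and the organiser is well to the right. The scene view has the button at about (366,214) and the bar at (410,213).

```bash
cat > h.py <<'E'
from bench import *
import cv2,numpy as np
def ray(n,p,z):
    c=calibration(n); C=-c["R"].T@c["t"]; d=c["R"].T@np.linalg.inv(c["mtx"])@[p[0],p[1],1]
    return C+d*(z-C[2])/d[2]
def proj(n,X):
    c=calibration(n); q=c["mtx"]@(c["R"]@X+c["t"]); return q[:2]/q[2]
E
python3 - <<'E'
from h import *
im=cv2.imread("pics/top0.png"); g=im.max(2)
m=np.zeros_like(g); m[185:275,115:235]=(g[185:275,115:235]<40)*255
n,l,st,ce=cv2.connectedComponentsWithStats(m)
for i in range(1,n):
    if st[i,4]>30: print(st[i],ce[i].round(1))
a=cv2.resize(im[180:280,110:240],None,fx=4,fy=4,interpolation=cv2.INTER_CUBIC)
b=cv2.imread("pics/scene0.png")[195:310,320:450]
b=cv2.resize(b,None,fx=4,fy=4,interpolation=cv2.INTER_CUBIC)
a=cv2.convertScaleAbs(a,alpha=1.6)
b=cv2.resize(b,(270,int(b.shape[0]*270/b.shape[1])))
o=np.zeros((400,800,3),np.uint8);o[:,:520]=a;o[:b.shape[0],525:795]=b
cv2.imwrite("pics/c.png",o)
E
```

```text
[221 191   8  69 303] [224.7 224.9]
[124 205  37  49 902] [147.6 226.8]
[190 243  19  19 273] [198.9 251.9]
```

View pics/c.png

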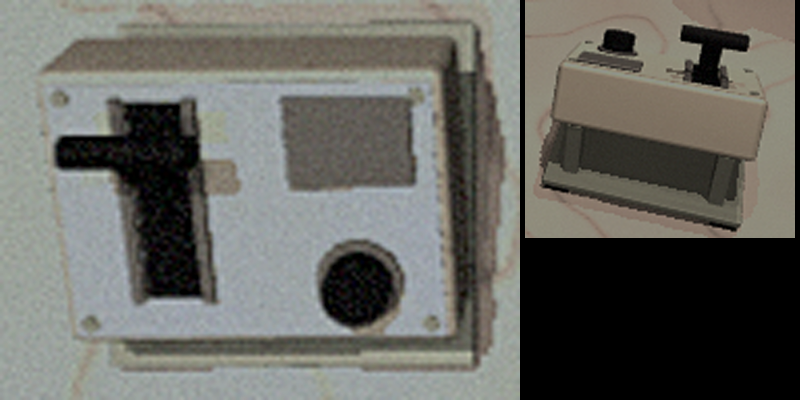

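```bash
cat > fit.py <<'E'
from h import *
from scipy.optimize import least_squares
T=lambda x,y:(x/4+110-.4,y/4+180-.4)
S=lambda x,y:((x-525)/2.077+320-.4,y/2.077+195-.4)
P=[("top",T(359,289),(-54,-50,106)),("top",T(57,152),(13,70,161)),("top",T(197,152),(13,10,161)),
("top",T(42,75),(50.4,95,130.6)),("top",T(442,83),(50.4,-95,130.6)),("top",T(75,337),(-76.4,95,71.4)),("top",T(455,338),(-76.4,-95,71.4)),
("scene",S(620,35),(-54,-50,106)),("scene",S(685,32),(13,10,161)),("scene",S(747,41),(13,70,161))]
W=lambda p,b:np.array([p[0]+np.cos(p[2])*b[0]-np.sin(p[2])*b[1],p[1]+np.sin(p[2])*b[0]+np.cos(p[2])*b[1],b[2]])
f=lambda p:np.concatenate([proj(n,W(p,b))-u for n,u,b in P])
r=least_squares(f,[500,80,0],loss="soft_l1")
if __name__=="__main__":
    print(r.x.round(3)); print(f(r.x).reshape(-1,2).round(1))
    for b in[(-54,-50,106),(13,40,161),(-75,40,120),(-7,40,89)]: print(b,W(r.x,b).round(1))
E
python3 fit.py
```

```text
[ 5.73962e+02  1.03735e+02 -1.80000e-02]
[[-1.2  2.1]
 [ 0.8 -0.5]
 [-0.5 -0.9]
 [-2.6 -0.2]
 [ 0.  -3.4]
 [-0.6  2.1]
 [ 1.4  1. ]
 [-0.4 -1.6]
 [-2.5  0.1]
 [ 0.   1.2]]
(-54, -50, 106) [519.1  54.7 106. ]
(13, 40, 161) [587.7 143.5 161. ]
(-75, 40, 120) [499.7 145.1 120. ]
(-7, 40, 89) [567.7 143.9  89. ]
```

```bash
cat >> h.py <<'E'
from scipy.spatial.transform import Rotation as Ro
def rot(tilt,yaw):
    "tool z tilted 'tilt' deg forward from down, tool x to the left, tool y up the slope"
    t=np.radians(tilt); z=np.array([np.sin(t),0,-np.cos(t)]); x=np.array([0,1.,0]); 
    return Ro.from_euler("z",yaw).as_matrix()@np.column_stack([x,np.cross(z,x),z])
def plan(p1,R1,grip,n=None,p0=None,R0=None,dec=2):
    s=get_state()
    p=np.array(s["position"] if p0 is None else p0); R=np.array(s["ee_rot"] if R0 is None else R0); a,Rs=p.copy(),R.copy()
    dr=Ro.from_matrix(Rs.T@R1).as_rotvec()
    n=n or int(np.ceil(max(np.linalg.norm(p1-a)/42,np.degrees(np.linalg.norm(dr))/7.5)))
    rows=[]
    for i in range(1,n+1):
        q=a+(p1-a)*i/n; Q=Rs@Ro.from_rotvec(dr*i/n).as_matrix()
        t=np.round(R.T@(q-p)/120,dec); w=np.round(Ro.from_matrix(R.T@Q).as_rotvec()/(np.pi/4),dec)
        p=p+R@t*120; R=R@Ro.from_rotvec(w*np.pi/4).as_matrix(); rows.append([t.tolist(),w.tolist(),grip])
    print(str(rows).replace(" ","")); print("end",p.round(1),"of",np.round(p1,1)); return p,R
E
python3 - <<'E'
from h import *
yaw=-.018
R=rot(25,yaw); p=np.array([519,54.7,106])-R[:,2]*110
plan(p,R,0)
E
```

```text
[[[-0.27,-0.21,0.02],[-0.04,-0.03,0.12],0],[[-0.29,-0.18,0.02],[-0.03,-0.02,0.12],0],[[-0.3,-0.16,0.02],[-0.04,-0.03,0.11],0],[[-0.32,-0.13,0.03],[-0.04,-0.02,0.12],0],[[-0.32,-0.1,0.03],[-0.04,-0.03,0.12],0],[[-0.34,-0.08,0.03],[-0.03,-0.03,0.12],0],[[-0.34,-0.04,0.03],[-0.04,-0.02,0.11],0],[[-0.33,-0.01,0.05],[-0.04,-0.03,0.12],0],[[-0.34,0.02,0.05],[-0.04,-0.02,0.12],0],[[-0.34,0.05,0.05],[-0.03,-0.03,0.12],0],[[-0.32,0.08,0.07],[-0.04,-0.03,0.11],0],[[-0.32,0.1,0.08],[-0.04,-0.02,0.12],0],[[-0.31,0.13,0.08],[-0.04,-0.03,0.12],0]]
end [472.4  55.1 205.9] of [472.5  55.5 205.7]
```

Request:
apply_moves --targets '[[[-0.27,-0.21,0.02],[-0.04,-0.03,0.12],0],[[-0.29,-0.18,0.02],[-0.03,-0.02,0.12],0],[[-0.3,-0.16,0.02],[-0.04,-0.03,0.11],0],[[-0.32,-0.13,0.03],[-0.04,-0.02,0.12],0],[[-0.32,-0.1,0.03],[-0.04,-0.03,0.12],0],[[-0.34,-0.08,0.03],[-0.03,-0.03,0.12],0],[[-0.34,-0.04,0.03],[-0.04,-0.02,0.11],0],[[-0.33,-0.01,0.05],[-0.04,-0.03,0.12],0],[[-0.34,0.02,0.05],[-0.04,-0.02,0.12],0],[[-0.34,0.05,0.05],[-0.03,-0.03,0.12],0],[[-0.32,0.08,0.07],[-0.04,-0.03,0.11],0],[[-0.32,0.1,0.08],[-0.04,-0.02,0.12],0]]' --newtons 20

```text
t: 1.3
position: [452.2, 89.6, 208.0]
ee_rot: [[-0.071, 0.914, 0.398], [0.997, 0.072, 0.013], [-0.017, 0.398, -0.917]]
wrist_force: [1.0, 1.0, 0.6]
opening: 0.003
grasp_force: 0.0
```

Request:
apply_moves --targets '[[[-0.31,0.13,0.08],[-0.04,-0.03,0.12],0],[[0,0,0],[0,0,0],0],[[0,0,0],[0,0,0],0]]'

```text
t: 1.6
position: [472.3, 55.0, 205.7]
ee_rot: [[0.021, 0.905, 0.425], [1.0, -0.019, -0.009], [0.0, 0.425, -0.905]]
wrist_force: [0.6, 0.2, 0.3]
opening: 0.007
grasp_force: 0.0
```

Run:
```python
from h import *
s=get_state(); im=get_image("wrist")[:,:,::-1]; cv2.imwrite("pics/w1.png",im)
np.savez("w1.npz",p=s["position"],R=s["ee_rot"])
print(s["t"],s["position"].round(1),s["ee_rot"].round(3).tolist(),s["opening"],s["wrist_force"].round(2))
```

```text
1.6 [472.3  55.  205.7] [[0.021, 0.905, 0.425], [1.0, -0.019, -0.009], [0.0, 0.425, -0.905]] 0.0070183237193330306 [0.65 0.2  0.26]
```

View pics/w1.png

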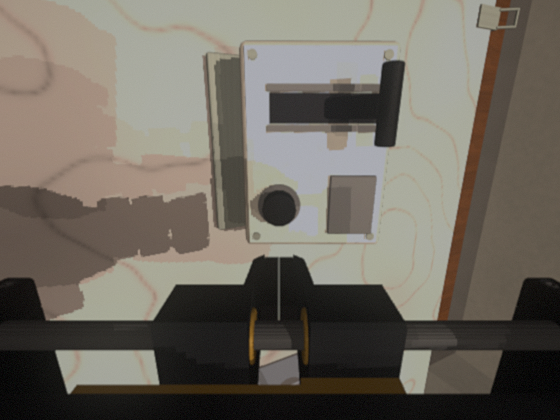

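The wrist view shows the button top at about (279,208). The bar runs (394,62)–(386,146), and the face corners are near (243,42), (400,42), (379,243) and (248,243).

```bash
cat > fit2.py <<'E'
from fit import *
w=np.load("w1.npz"); c=calibration("wrist"); M=c["tool_from_camera"]
def pw(X):
    y=w["R"].T@(X-w["p"]); y=M[:3,:3].T@(y-M[:3,3]); q=c["mtx"]@y; return q[:2]/q[2]
Q=[((279,208),(-54,-50,106)),((394,63),(13,70,161)),((386,145),(13,10,161)),((242,42),(-76.4,95,71.4)),((399,42),(50.4,95,130.6)),((380,243),(50.4,-95,130.6)),((248,243),(-76.4,-95,71.4))]
g=lambda p:np.concatenate([pw(W(p,b))-u for u,b in Q])
r=least_squares(g,[574,104,0],loss="soft_l1")
print(r.x.round(3)); print(g(r.x).reshape(-1,2).round(1).tolist()); print("top res",f(r.x).reshape(-1,2).round(1).tolist())
# ray of the button at z 106
def wray(u,z):
    d=w["R"]@M[:3,:3]@np.linalg.inv(c["mtx"])@[*u,1]; C=w["R"]@M[:3,3]+w["p"]; return C+d*(z-C[2])/d[2]
print("button",wray((279,208),106).round(1),"fit",W(r.x,(-54,-50,106)).round(1))
print("top button",ray("top",(199.3,252),106).round(1))
im=cv2.imread("pics/w1.png").max(2); m=np.zeros_like(im); m[185:230,255:305]=(im[185:230,255:305]<40)*255
n,l,st,ce=cv2.connectedComponentsWithStats(m); print(st[1:][st[1:,4]>50],ce[1:][st[1:,4]>50])
E
python3 fit2.py
```

```text
[ 5.76127e+02  1.03480e+02 -1.60000e-02]
[[1.5, 2.8], [1.1, -0.6], [-0.0, 1.4], [-3.4, -2.2], [4.8, -2.9], [0.1, 2.0], [-0.9, 2.7]]
top res [[-1.0, 0.9], [0.9, -1.6], [-0.4, -2.1], [-2.5, -1.3], [0.1, -4.7], [-0.4, 1.1], [1.6, -0.2], [-0.8, -1.1], [-2.7, 0.6], [-0.1, 1.8]]
button [519.9  57.3 106. ] fit [521.3  54.4 106. ]
top button [522.8  52.5 106. ]
[[263 191  27  19  88]
 [263 208  27  17  89]] [[273.09090909 196.93181818]
 [272.96629213 218.80898876]]
```

Request:
apply_moves --targets '[[[0,0.02,0.3],[0,0,0],0],[[0,0,0.3],[0,0,0],0],[[0,0,0.2],[0,0,0],0],[[0,0,0.05],[0,0,0],0],[[0,0,0],[0,0,0],0]]'

```text
t: 2.15
position: [517.8, 55.4, 114.6]
ee_rot: [[0.018, 0.905, 0.425], [1.0, -0.017, -0.008], [0.0, 0.425, -0.905]]
wrist_force: [-0.1, -0.3, -0.1]
opening: 0.005
grasp_force: 0.0
```

Request:
apply_moves --targets '[[[0,0,0.02],[0,0,0],0],[[0,0,0.02],[0,0,0],0],[[0,0,0.02],[0,0,0],0],[[0,0,0],[0,0,0],0]]'

```text
t: 2.55
position: [521.3, 54.4, 108.6]
ee_rot: [[0.02, 0.904, 0.427], [1.0, -0.018, -0.009], [-0.0, 0.427, -0.904]]
wrist_force: [0.8, 0.0, -0.3]
opening: 0.001
grasp_force: 0.0
```

Request:
apply_moves --targets '[[[0,0,0.01],[0,0,0],0],[[0,0,0.01],[0,0,0],0],[[0,0,0],[0,0,0],0]]'

```text
t: 2.85
position: [522.5, 54.3, 106.3]
ee_rot: [[0.02, 0.904, 0.427], [1.0, -0.018, -0.009], [-0.0, 0.427, -0.904]]
wrist_force: [-2.0, -0.4, 2.9]
opening: 0.008
grasp_force: 1.5
```

Contact, about 3.5 N. Continuing in small steps.

Request:
apply_moves --targets '[[[0,0,0.01],[0,0,0],0],[[0,0,0],[0,0,0],0]]'

```text
t: 3.05
position: [522.8, 54.3, 105.5]
ee_rot: [[0.02, 0.904, 0.427], [1.0, -0.018, -0.009], [-0.0, 0.427, -0.904]]
wrist_force: [-5.3, -0.8, 8.3]
opening: 0.005
grasp_force: 4.5
```

Request:
apply_moves --targets '[[[0,0,0.01],[0,0,0],0],[[0,0,0],[0,0,0],0]]'

```text
t: 3.25
position: [523.5, 54.3, 104.1]
ee_rot: [[0.02, 0.904, 0.427], [1.0, -0.019, -0.009], [-0.0, 0.427, -0.904]]
wrist_force: [-0.2, -0.9, 1.6]
opening: 0.006
grasp_force: 0.8
```

Request:
apply_moves --targets '[[[0,0,0.01],[0,0,0],0],[[0,0,0],[0,0,0],0]]'

```text
t: 3.45
position: [524.1, 54.3, 102.8]
ee_rot: [[0.02, 0.904, 0.426], [1.0, -0.018, -0.009], [-0.0, 0.427, -0.904]]
wrist_force: [-0.5, -0.4, 1.2]
opening: 0.003
grasp_force: 0.9
```

Request:
apply_moves --targets '[[[0,0,0.01],[0,0,0],0],[[0,0,0],[0,0,0],0]]'

```text
t: 3.65
position: [524.6, 54.3, 101.7]
ee_rot: [[0.02, 0.904, 0.426], [1.0, -0.018, -0.009], [0.0, 0.427, -0.904]]
wrist_force: [0.3, -0.3, 2.7]
opening: 0.007
grasp_force: 1.0
```

Request:
apply_moves --targets '[[[0,0,-0.1],[0,0,0],0],[[0,0,-0.3],[0,0,0],0],[[0,0,-0.3],[0,0,0],0],[[0,0,-0.3],[0,0,0],0],[[0,0,0],[0,0,0],0],[[0,0,0],[0,0,0],0]]'

```text
t: 4.25
position: [472.8, 55.4, 210.9]
ee_rot: [[0.02, 0.904, 0.427], [1.0, -0.018, -0.009], [-0.0, 0.428, -0.904]]
wrist_force: [-0.6, -0.5, -0.2]
opening: 0.005
grasp_force: 0.0
```

Run:
```python
from h import *
s=get_state(); im=get_image("wrist")[:,:,::-1]; cv2.imwrite("pics/w2.png",im)
np.savez("w2.npz",p=s["position"],R=s["ee_rot"])
print(s["t"],s["position"].round(1),s["wrist_force"].round(2))
```

```text
4.25 [472.8  55.4 210.9] [-0.64 -0.53 -0.18]
```

View pics/w2.png

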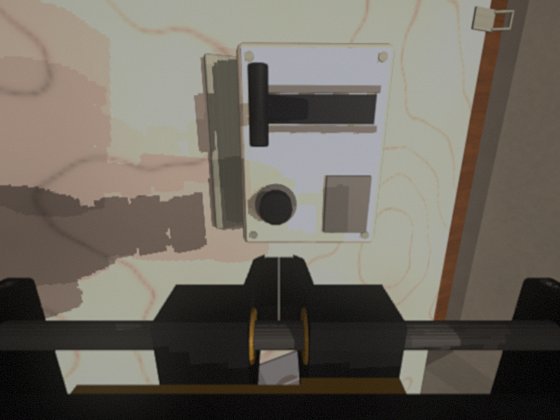

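The lever is dropped, with its bar at about (259,105), and the switch hasn't visibly shifted. Next I'll plan a fork lift: fingers open 60 mm straddling the bar, with the front finger pushing it round the arc.

```bash
cat > arc.py <<'E'
from h import *
w=np.load("w2.npz"); c=calibration("wrist"); M=c["tool_from_camera"]
def wray(u,z):
    d=w["R"]@M[:3,:3]@np.linalg.inv(c["mtx"])@[*u,1]; C=w["R"]@M[:3,3]+w["p"]; return C+d*(z-C[2])/d[2]
yaw=-.017; O=60
HX,HY=567.2,143.8
def bar(th):  # th lever angle
    a=np.radians(-15)+th; v=np.array([-75*np.sin(a),0,75*np.cos(a)])
    return np.array([HX,HY,89])+Ro.from_euler("z",yaw).apply(v)
def tcp(th,gap,d=12,tilt=None):
    "gap: clearance from the front pad to the bar"
    if tilt is None: tilt=np.interp(th,[.14,1.396],[-7,40])
    R=rot(tilt,yaw); return bar(th)+R[:,1]*(O/2-8-gap)+R[:,2]*d, R
E
python3 - <<'E'
from arc import *
b1=wray((258,64),120);b2=wray((259.5,145),120);print("bar",b1.round(1),b2.round(1),"model",bar(1.396).round(1))
print("button",wray((275.5,204.5),106).round(1))
p,R=tcp(1.396,22,-70); p,R=plan(p,R,60)
p2,R2=tcp(1.396,12,12); plan(p2,R2,60,p0=p,R0=R)
E
```

```text
bar [501.5 175.1 120. ] [500.2 116.3 120. ] model [499.2 145.  120.7]
button [519.6  59.8 106. ]
[[[0.25,-0.09,0.07],[-0.11,0.0,-0.0],60],[[0.25,-0.1,0.05],[-0.11,0.0,-0.0],60],[[0.25,-0.11,0.05],[-0.11,0.0,-0.0],60]]
end [453.8 145.8 174.1] of [454.3 145.7 174.3]
[[[0.0,0.04,0.34],[0.0,0.0,-0.0],60],[[0.0,0.05,0.34],[0.0,0.0,-0.0],60]]
end [514.5 144.6 118.5] of [514.6 144.7 117.9]
```

Request:
apply_moves --targets '[[[0.25,-0.09,0.07],[-0.11,0,0],60],[[0.25,-0.1,0.05],[-0.11,0,0],60],[[0.25,-0.11,0.05],[-0.11,0,0],60],[[0,0,0],[0,0,0],60],[[0,0,0],[0,0,0],60],[[0,0,0],[0,0,0],60]]'

```text
t: 4.9
position: [458.5, 129.2, 179.4]
ee_rot: [[0.031, 0.789, 0.614], [0.999, -0.018, -0.027], [-0.01, 0.615, -0.789]]
wrist_force: [-0.1, 1.0, -0.9]
opening: 0.525
grasp_force: 0.0
```

Request:
apply_moves --targets '[[[0,0.04,0.25],[0,0,0],60],[[0,0.05,0.25],[0,0,0],60],[[0,0,0.15],[0,0,0],60],[[0,0,0.1],[0,0,0],60],[[0,0,0],[0,0,0],60]]'

```text
t: 5.4
position: [524.1, 127.9, 119.0]
ee_rot: [[0.034, 0.792, 0.609], [0.999, -0.019, -0.03], [-0.012, 0.61, -0.792]]
wrist_force: [0.1, 0.0, -0.1]
opening: 0.681
grasp_force: 0.0
```

Run:
```python
from arc import *
im=get_image("wrist")[:,:,::-1]; cv2.imwrite("pics/w3.png",im)
print(get_state()["opening"]*88.1)
# pixel of gap markers in tool frame
def pt(y): 
    y=M[:3,:3].T@(np.array(y)-M[:3,3]); q=c["mtx"]@y; return (q[:2]/q[2]).round(0)
for y in(-30,30): print(pt((0,y,0)))
p,R=plan(*tcp(1.396,2,20),60,n=1)
for th in(1.2,1.0,.8,.6,.45,.35): p,R=plan(*tcp(th,0,20),60,n=2,p0=p,R0=R)
```

```text
59.800796499889415
[225. 269.]
[331. 269.]
[[[0.14,0.02,0.02],[-0.05,0.03,-0.01],60]]
end [527.3 144.8 118.8] of [527.4 144.5 118.2]
[[[-0.0,0.05,-0.01],[0.08,-0.0,0.0],60],[[-0.0,0.06,-0.01],[0.08,-0.0,0.0],60]]
end [536.2 144.7 128.8] of [536.  144.3 128.4]
[[[-0.0,0.05,-0.0],[0.08,-0.0,0.0],60],[[-0.0,0.04,-0.01],[0.09,-0.0,0.0],60]]
end [544.9 144.6 135.4] of [545.2 144.2 135.7]
[[[-0.0,0.05,-0.0],[0.08,-0.0,0.0],60],[[-0.0,0.05,-0.01],[0.08,-0.0,0.01],60]]
end [555.5 144.5 141.3] of [555.8 144.  141. ]
[[[-0.0,0.05,0.0],[0.08,-0.0,-0.0],60],[[-0.0,0.05,0.01],[0.09,-0.0,-0.0],60]]
end [567.3 144.2 143.4] of [567.5 143.8 144. ]
[[[-0.0,0.04,0.0],[0.06,-0.0,-0.0],60],[[-0.0,0.04,0.0],[0.06,-0.0,-0.0],60]]
end [576.8 144.  144.9] of [576.7 143.6 144.5]
[[[-0.0,0.03,0.01],[0.04,-0.0,-0.0],60],[[-0.0,0.02,0.0],[0.05,-0.0,-0.0],60]]
end [582.9 143.9 144.1] of [582.9 143.5 144. ]
```

View pics/w3.png

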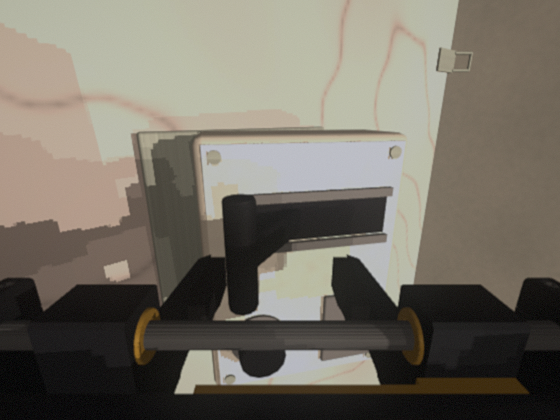

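The fingers straddle the bar (inner faces at about x=225 and 333, bar at about x=240), but sit about 16 mm to the right of the stem because a row was clipped by the speed limit. I'll centre them before lifting.

Request:
apply_moves --targets '[[[0.05,0,0],[-0.02,0.01,0],60],[[0.05,0,0],[-0.02,0.01,0],60],[[0.04,0,0.02],[-0.01,0.01,0],60],[[0,0,0],[0,0,0],60]]'

```text
t: 5.85
position: [527.6, 149.7, 127.3]
ee_rot: [[0.021, 0.776, 0.63], [1.0, -0.017, -0.012], [0.001, 0.63, -0.776]]
wrist_force: [-1.5, 0.9, -1.2]
opening: 0.682
grasp_force: 1.0
```

Run:
```python
from arc import *
s=get_state();print(s["position"].round(1),s["wrist_force"].round(1))
p,R=plan(*tcp(1.396,2,20),60,n=2)
for th in(1.2,1.0,.8,.6): p,R=plan(*tcp(th,0,20),60,n=2,p0=p,R0=R)
```

```text
[527.6 149.7 127.3] [-1.5  0.9 -1.2]
[[[-0.02,-0.02,0.03],[-0.01,0.0,-0.0],60],[[-0.02,-0.03,0.03],[-0.01,0.0,-0.01],60]]
end [527.4 144.9 117.9] of [527.4 144.5 118.2]
[[[-0.0,0.06,-0.01],[0.08,0.0,0.0],60],[[-0.0,0.05,-0.01],[0.08,0.0,0.0],60]]
end [536.3 144.8 128. ] of [536.  144.3 128.4]
[[[-0.0,0.05,-0.01],[0.08,0.0,0.0],60],[[-0.0,0.05,-0.01],[0.09,0.0,0.0],60]]
end [545.3 144.7 136.2] of [545.2 144.2 135.7]
[[[-0.0,0.05,0.0],[0.08,0.0,0.0],60],[[-0.0,0.05,-0.0],[0.09,0.0,0.0],60]]
end [556.3 144.5 140.9] of [555.8 144.  141. ]
[[[-0.0,0.05,0.0],[0.08,0.0,0.0],60],[[-0.0,0.05,0.0],[0.08,0.0,0.0],60]]
end [567.9 144.4 144.2] of [567.5 143.8 144. ]
```

Request:
apply_moves --targets '[[[0,0,0],[0,0,0],60],[[0,0,0],[0,0,0],60]]'

```text
t: 6.05
position: [527.7, 149.1, 126.7]
ee_rot: [[0.022, 0.777, 0.63], [1.0, -0.018, -0.013], [0.001, 0.63, -0.777]]
wrist_force: [-2.6, 1.2, -0.1]
opening: 0.682
grasp_force: 1.2
```

Run:
```python
from arc import *
s=get_state();print(s["position"].round(1),s["wrist_force"].round(1),s["dq"].round(3),s["joint_pos"].round(3))
im=get_image("wrist")[:,:,::-1]; cv2.imwrite("pics/w4.png",im)
```

```text
[527.7 149.1 126.7] [-2.6  1.2 -0.1] [-0.002  0.003 -0.001 -0.006 -0.     0.005] [ 0.093  0.363  1.94  -0.421  0.175  0.505]
```

View pics/w4.png

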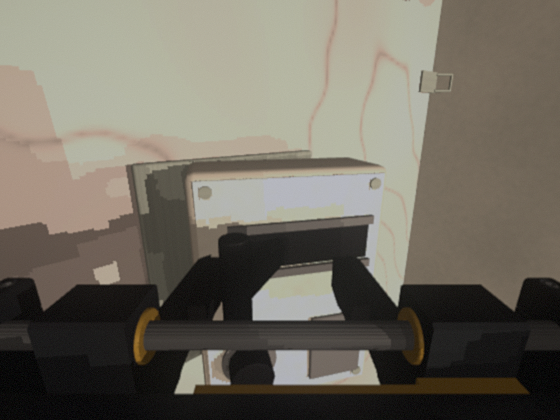

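Joint 5 is at its lower limit (0.175) at this tilt, which explains the drift. The front finger now touches the bar lightly. I'll carry on with less tilt, which moves away from the limit.

Run:
```python
from arc import *
tl=lambda th:np.interp(th,[.14,1.2],[-7,28])
p,R=None,None
for th in(1.2,1.0,.8): p,R=plan(*tcp(th,0,20,tl(th)),60,n=3,p0=p,R0=R)
```

```text
[[[-0.01,0.02,0.02],[0.08,0.0,-0.0],60],[[-0.02,0.01,0.01],[0.08,0.0,-0.0],60],[[-0.01,0.02,0.01],[0.08,0.0,-0.01],60]]
end [535.4 144.1 126.3] of [535.5 144.3 126. ]
[[[0.0,0.03,-0.01],[0.05,0.0,0.0],60],[[0.0,0.03,-0.0],[0.05,0.0,0.0],60],[[0.0,0.04,-0.01],[0.05,0.0,0.0],60]]
end [545.1 144.  133.6] of [544.5 144.2 133.9]
[[[0.0,0.03,-0.01],[0.05,0.0,0.0],60],[[0.0,0.03,-0.0],[0.05,0.0,0.0],60],[[0.0,0.04,-0.01],[0.05,0.0,0.0],60]]
end [555.7 143.9 139.8] of [555.1 144.  139.7]
```

Request:
apply_moves --targets '[[[-0.01,0.02,0.02],[0.08,0,0],60],[[-0.02,0.01,0.01],[0.08,0,0],60],[[-0.01,0.02,0.01],[0.08,0,0],60],[[0,0,0],[0,0,0],60]]'

```text
t: 6.5
position: [537.0, 143.9, 127.1]
ee_rot: [[0.023, 0.88, 0.475], [1.0, -0.021, -0.01], [0.001, 0.475, -0.88]]
wrist_force: [-1.1, 1.0, -1.4]
opening: 0.68
grasp_force: 0.7
```

Run:
```python
from arc import *
s=get_state();print(s["wrist_force"].round(1),s["wrist_torque"].round(2),s["joint_pos"].round(3))
tl=lambda th:np.interp(th,[.14,1.2],[-7,28])
p,R=None,None
for th in(1.0,.8,.6,.45): p,R=plan(*tcp(th,0,20,tl(th)),60,n=3,p0=p,R0=R)
```

```text
[-1.1  1.  -1.4] [ 0.05  0.46 -0.  ] [ 0.068  0.373  1.797 -0.091  0.48   0.161]
[[[0.0,0.03,-0.01],[0.05,0.0,-0.0],60],[[0.0,0.02,-0.0],[0.05,0.0,-0.0],60],[[0.0,0.03,-0.01],[0.05,0.0,-0.01],60]]
end [544.5 143.7 133.5] of [544.5 144.2 133.9]
[[[0.0,0.03,-0.01],[0.05,0.0,0.0],60],[[0.0,0.04,-0.0],[0.05,0.0,0.0],60],[[0.0,0.03,-0.01],[0.05,0.0,0.0],60]]
end [555.  143.6 139.8] of [555.1 144.  139.7]
[[[0.0,0.03,-0.0],[0.05,0.0,0.0],60],[[0.0,0.04,-0.0],[0.05,0.0,0.0],60],[[0.0,0.03,-0.01],[0.05,0.0,0.0],60]]
end [566.5 143.4 143.5] of [566.9 143.8 143.1]
[[[0.0,0.03,0.0],[0.04,0.0,0.0],60],[[0.0,0.02,0.0],[0.03,0.0,0.0],60],[[0.0,0.03,0.01],[0.04,0.0,0.0],60]]
end [576.2 143.3 143.4] of [576.3 143.6 143.9]
```

Request:
apply_moves --targets '[[[0,0.03,-0.01],[0.05,0,0],60],[[0,0.02,0],[0.05,0,0],60],[[0,0.03,-0.01],[0.05,0,0],60],[[0,0.03,-0.01],[0.05,0,0],60],[[0,0.04,0],[0.05,0,0],60],[[0,0.03,-0.01],[0.05,0,0],60]]'

```text
t: 7.1
position: [553.6, 143.6, 138.6]
ee_rot: [[0.023, 0.967, 0.254], [1.0, -0.022, -0.006], [0.0, 0.254, -0.967]]
wrist_force: [-0.6, 0.1, -2.2]
opening: 0.681
grasp_force: 0.7
```

Request:
apply_moves --targets '[[[0,0.03,0],[0.05,0,0],60],[[0,0.04,0],[0.05,0,0],60],[[0,0.03,-0.01],[0.05,0,0],60],[[0,0.03,0],[0.04,0,0],60],[[0,0.02,0],[0.03,0,0],60],[[0,0.03,0.01],[0.04,0,0],60],[[0,0,0],[0,0,0],60]]'

```text
t: 7.8
position: [575.4, 143.0, 142.0]
ee_rot: [[0.023, 0.998, 0.054], [1.0, -0.023, -0.001], [-0.0, 0.054, -0.999]]
wrist_force: [-1.5, -1.1, -0.6]
opening: 0.681
grasp_force: 0.7
```

Run:
```python
from arc import *
s=get_state();print(s["wrist_force"].round(1),s["joint_pos"].round(3))
tl=lambda th:np.interp(th,[.14,1.2],[-7,28])
p,R=None,None
for th in(.35,.25,.14,.06): p,R=plan(*tcp(th,0,20,tl(th)),60,n=3,p0=p,R0=R)
im=get_image("wrist")[:,:,::-1]; cv2.imwrite("pics/w5.png",im)
```

```text
[-1.5 -1.1 -0.6] [ 0.046  0.517  1.365 -0.004  1.206  0.07 ]
[[[0.0,0.02,-0.0],[0.02,0.0,-0.0],60],[[0.0,0.02,-0.01],[0.03,0.0,-0.01],60],[[0.01,0.02,-0.0],[0.02,0.0,0.0],60]]
end [582.6 144.  143.4] of [582.6 143.5 143.7]
[[[-0.0,0.02,0.0],[0.02,0.0,0.0],60],[[-0.0,0.02,0.0],[0.03,0.0,0.0],60],[[-0.0,0.01,0.01],[0.02,0.0,0.0],60]]
end [588.5 143.9 142.2] of [588.9 143.4 142.7]
[[[-0.0,0.02,0.0],[0.03,0.0,0.0],60],[[-0.0,0.02,0.0],[0.03,0.0,0.0],60],[[-0.0,0.02,0.01],[0.02,0.0,0.0],60]]
end [595.6 143.8 140.4] of [595.7 143.3 140.9]
[[[-0.0,0.02,-0.0],[0.0,0.0,0.0],60],[[-0.0,0.01,-0.0],[0.0,0.0,0.0],60],[[-0.0,0.02,-0.0],[0.0,0.0,0.0],60]]
end [601.5 143.7 139.7] of [601.6 143.2 139.9]
```

View pics/w5.png

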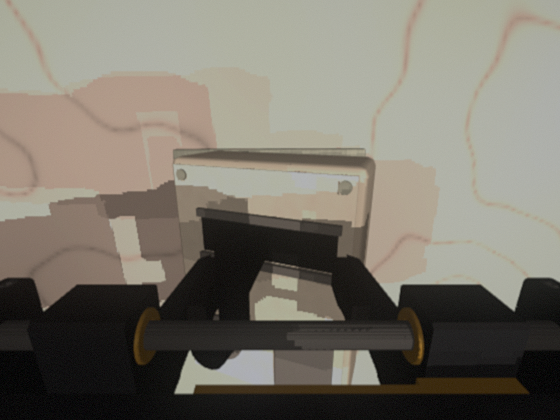

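The lever is following the front finger; the bar sits against it at about x=215–240. On through the detent in small steps.

Request:
apply_moves --targets '[[[0,0.02,0],[0.02,0,0],60],[[0,0.02,-0.01],[0.03,0,0],60],[[0,0.02,0],[0.02,0,0],60],[[0,0.02,0],[0.02,0,0],60],[[0,0.02,0],[0.03,0,0],60],[[0,0,0],[0,0,0],60]]'

```text
t: 8.45
position: [587.2, 143.0, 143.9]
ee_rot: [[0.022, 0.999, -0.041], [1.0, -0.022, 0.002], [0.001, -0.041, -0.999]]
wrist_force: [-2.6, -0.8, 1.2]
opening: 0.679
grasp_force: 0.8
```

Request:
apply_moves --targets '[[[0,0.01,0.01],[0.02,0,0],60],[[0,0.02,0],[0.02,0,0],60],[[0,0,0],[0,0,0],60]]'

```text
t: 8.75
position: [590.8, 143.1, 142.6]
ee_rot: [[0.022, 0.997, -0.072], [1.0, -0.022, 0.003], [0.001, -0.072, -0.997]]
wrist_force: [-1.2, -1.3, 0.4]
opening: 0.68
grasp_force: 0.5
```

Request:
apply_moves --targets '[[[0,0.02,0],[0.02,0,0],60],[[0,0.01,0.01],[0.02,0,0],60],[[0,0,0],[0,0,0],60]]'

```text
t: 9.05
position: [593.0, 143.1, 141.2]
ee_rot: [[0.022, 0.994, -0.107], [1.0, -0.022, 0.003], [0.001, -0.108, -0.994]]
wrist_force: [-9.3, -0.3, 5.1]
opening: 0.682
grasp_force: 4.1
```

Request:
apply_moves --targets '[[[0,0.01,0],[0,0,0],60],[[0,0,0],[0,0,0],60]]'

```text
t: 9.25
position: [595.6, 143.0, 141.1]
ee_rot: [[0.022, 0.994, -0.103], [1.0, -0.022, 0.003], [0.001, -0.103, -0.995]]
wrist_force: [-0.4, -0.5, -0.5]
opening: 0.682
grasp_force: 0.0
```

Request:
apply_moves --targets '[[[0,0.01,0],[0,0,0],60],[[0,0,0],[0,0,0],60]]'

```text
t: 9.45
position: [596.7, 142.9, 140.8]
ee_rot: [[0.022, 0.994, -0.103], [1.0, -0.022, 0.003], [0.001, -0.103, -0.995]]
wrist_force: [-0.7, -0.2, 0.3]
opening: 0.679
grasp_force: 0.0
```

The force fell to zero, so it snapped home. I'll back the front finger off and withdraw straight up.

Request:
apply_moves --targets '[[[0,-0.05,0],[0,0,0],60],[[0,-0.02,-0.2],[0,0,0],60],[[0,-0.03,-0.3],[0,0,0],60],[[0,-0.03,-0.3],[0,0,0],60],[[0,-0.2,-0.2],[0,0,0],60],[[0,-0.35,0],[0,0,0],60],[[0,-0.35,0],[0,0,0],60],[[0,0,0],[0,0,0],60],[[0,0,0],[0,0,0],60]]'

```text
t: 10.35
position: [485.2, 145.3, 273.7]
ee_rot: [[0.022, 0.995, -0.102], [1.0, -0.021, 0.003], [0.001, -0.102, -0.995]]
wrist_force: [0.4, 0.2, 1.1]
opening: 0.681
grasp_force: 0.0
```

Run:
```python
from h import *
s=get_state();print(s["position"].round(1),s["wrist_force"].round(1))
a=get_image("top")[:,:,::-1]; b=get_image("scene")[:,:,::-1]
cv2.imwrite("pics/t2.png",a)
o=np.zeros((400,800,3),np.uint8)
o[:200,:260]=cv2.resize(cv2.imread("pics/top0.png")[180:280,110:240],(260,200)); o[200:,:260]=cv2.resize(a[180:280,110:240],(260,200))
o[:230,265:525]=cv2.resize(cv2.imread("pics/scene0.png")[195:310,320:450],(260,230)); o[:230,530:790]=cv2.resize(b[195:310,320:450],(260,230))
o[235:395,265:785]=cv2.resize(a[150:270,335:505],(520,160))
cv2.imwrite("pics/end.png",cv2.convertScaleAbs(o,alpha=1.5))
```

```text
[485.2 145.3 273.7] [0.4 0.2 1.1]
```

View pics/end.png

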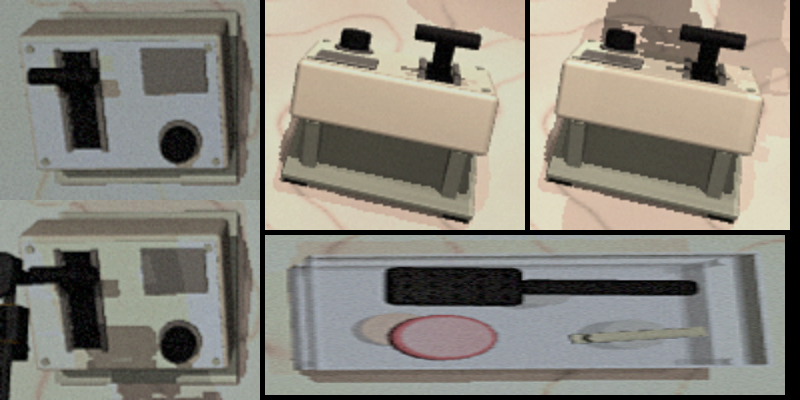

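The before and after crops match: the lever is latched at its original position, the block hasn't moved, the organiser's things are untouched, and the robot is clear.

```bash
python3 -c "
from bench import *
print(job_done())"
```

```text
the job is handed in; nothing more can be done
None
```

The switch is tested: pressing the button dropped the lever on its own, and I lifted it back until it snapped home, with no visible shift of the switch or the organiser's things; the job was handed in after about 10 s of robot time.

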